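# Sweep the loose caps into the cap track and shut its gate

## Task

Stage the set of four caps for the next pail lid: with your fingertips, sweep the two loose yellow caps across the table into the mouth of the cap track, behind the two caps already in it, so that all four lie in one row in the lane, and then push the red gate fully shut behind them. Only push and slide: do not lift or tip a cap, and leave the two white spout inserts near the work where they stand.

Things in the scene. Friction and masses are not known exactly. Their poses are not given: they have to be found in the camera images.
- cap_track: Cap track fixed to the table: a straight lane between two aluminium rails (14 mm wide, 16 mm high) that stand on the table, no floor of its own. Origin at table height in the middle of the throat, where the gate closes; +x runs along the middle of the lane to the end stop, the mouth looks to -x, y runs across. The lane is 64 mm wide (y = -32 to 32 mm) from x = 6 to 237 mm.
- stop_face (a point): Middle of the face of the black end stop, 237 mm down the lane from the throat, 6 mm above the table: four 58 mm caps fit between it and the shut gate with about 4 mm to spare. A steel strap crosses the lane 53 to 71 mm before it, 16 to 19 mm above the table; caps pass below.
- wing_tip (a point): Outer end of the fixed steel lead-in wing, 8 mm above the table. The wing is 4 mm thick and 16 mm high and runs straight from the throat's +y side (x = 6, y = 34 mm of the cap track) to this point (x = -29, y = 59 mm). On the -y side the open gate is the other wing of the funnel.
- gate (a joint): Red swing gate on an upright hinge at the end of the -y rail. 0 = fully shut across the throat (its stop); grows as the tip swings out of the mouth; 1.57 = in line with the rail; about 2.1 = flared out as a lead-in wing; limit 2.3. At angle q it points from the hinge along (-sin q, cos q) in the track's x, y. Light friction (under 1 N at mid-gate) holds it where it is left; no spring or latch.
- gate_hinge (a point): Point on the hinge axis of the gate, 10 mm above the table, at x = 0, y = -38 mm of the cap track. The hinge barrel has a radius of 6 mm. The gate plate is 4 mm thick, reaches 66 mm from this axis and stands from 4 to 17 mm above the table.
- gate_tip (a point): Point at the free end of the gate, 66 mm from the hinge axis and 10 mm above the table, in the middle of a black rubber buffer of 4 mm radius.
- cap_a: Loose cap on the table, left of or before the track's mouth: a yellow screw cap with a white seal inside, a flat disc 58 mm across and 12 mm high (about 30 g); origin at the centre of its underside, z up; it slides freely on the grey side shelf and the press table, which are level
- cap_b: The other loose cap, left of or before the track's mouth: a yellow screw cap with a white seal inside, a flat disc 58 mm across and 12 mm high (about 30 g); origin at the centre of its underside, z up; it slides freely on the grey side shelf and the press table, which are level
- lane_cap_1: Cap already in the lane, at or near the end stop: a yellow screw cap with a white seal inside, a flat disc 58 mm across and 12 mm high (about 30 g); origin at the centre of its underside, z up; it slides freely on the grey side shelf and the press table, which are level
- lane_cap_2: Second cap already in the lane, not always pushed up to the first: a yellow screw cap with a white seal inside, a flat disc 58 mm across and 12 mm high (about 30 g); origin at the centre of its underside, z up; it slides freely on the grey side shelf and the press table, which are level
- spout_left: White and orange spout insert standing on the table in front of the blue drawer cabinet, to be left alone: round, 51 mm across at its foot (4 mm high), 42 mm above it, 27 mm high; origin at the centre of its underside
- spout_right: Another spout insert of the same size, standing at the front edge of the table between the track and the purple pail lid, to be left alone; origin at the centre of its underside
Mind the look-alikes: they are no part of the job. What is shaped like the lane_cap_1 but brown is not meant.

How it is judged:
By the outcome, as a careful person would: the job done as asked, in the order asked, and still so for the second after the job is handed in, with the robot touching nothing.
It also fails if it takes over 67 s, if anything falls off the work surface, if the arm or the gripper's body presses on something with over 40 N, if the wrist force passes 120 N, or if a joint passes its speed limit or range.

## Robot

A 6-joint arm with a two-finger parallel gripper is mounted at the origin on a cart in front of the work surface, level with it; the furniture and walls round the work are solid. World frame = base frame: x ahead of the robot, y to its left, z up, the work surface at z = 0. Lengths are in m, angles in rad, forces in N, time in s.
With the tool pointing down it reaches from about 0.3 to 1 m from the base axis. Payload 5.1 kg.
Tool frame: the origin (TCP) lies on the front face of the gripper's body, between the roots of the fingers; the fingertips stand 78 mm ahead of it and the grasp point (between the pads) lies 59 mm ahead of it; z points along the fingers, y is the line along which they close (so a half turn about z gives the same grasp; the last joint's range is limited). The gripper opens to 95 mm and grips with 3 to 60 N. Pads are 20 mm wide; open, the fingers measure 119 mm over their backs; the gripper's body (75 mm by 180 mm) begins 59 mm behind the grasp point.
Start: joints at [1.25, 0.124, 1.65, -0, 1.367, -0.083], TCP at [0.153, 0.632, 0.292] pointing down, gripper open.
Joint ranges: [-2.61, 2.61], [-1.02, 2.33], [0.03, 2.71], [-1.35, 4.49], [0.32, 2.68], [-2.91, 2.91]. Speed limits (rad/s): [2.57, 2.57, 3.14, 3.14, 3.14, 3.14].

## Interface

Orientations are given as a rotation vector (axis times angle).
In Python, from workcell import manip, snapshot, boxes_of, regions_of gives the robot as it stands.
- The arm moves only by the shell command python3 -m handwheel 'ROWS' [OPENING] [FORCE]. ROWS is JSON, a list of rows, each a list of 6 numbers: the shift along the tool's x, y, z in cm, then the turn, a rotation vector about the tool's x, y, z in degrees. A call has 1 to 12 rows; each row shifts and turns the commanded pose from where the row before left it, along the tool's axes as they then stand; what a row does not reach is not made up. A row lasts 1/12 s, in which the tool goes at most 41.7 mm and 7.16 degrees, less where a joint would pass 70% of its speed; a pose out of reach is approached as far as the arm can. A call with a gripper value outside its range is refused whole. OPENING is the gripper command: -1 is shut, 1 is fully open, values between are in proportion, set as the call begins (- or left out, the last holds). The fingers move at their own pace and stop on an object; FORCE is the grip in N (left out, the last holds). Time passes only in rows, so rows that do not move let the fingers close. It gives the time, the measured TCP pose, the force, the opening and the grip force at its end, in the units of the state.
- manip.observe(): the state, without advancing time (a new reading comes with each control period).
- snapshot(name): name is "side" or "top" or "wrist"; returns a dict with "color" (480x640x3 uint8, red, green, blue), "K" (3x3 intrinsics, pixels), "k1" (the pictures are not rectified: a ray, as slopes to the right and down, at radius r is drawn at 1 + k1 r^2 times it, then the intrinsics apply), "cam_to_world" (4x4, takes a point from camera to world coordinates). Camera axes: x right, y up, looking along -z (the intrinsics and any distortion apply to the point x, -y, -z); pixel columns grow to the right and rows downward; lengths in m; the calibration is good to about 2 mm. A picture is of the moment at which its call begins. There is no depth.
- manip.hand_in(): hands the job in; it is judged then, once.
Trained networks look in the newest picture that a camera, given by its name, has taken for a name from the list of things; names that differ only in an ending like _2 or _b are one class to them, and where a whole thing is asked for, a point or a joint stands for the part that bears it (a point fixed in the world has none). Each returns a list of dicts, best first, with "confidence" (0 to 1); they miss things now and then, are a little off and sometimes report something else, mostly with a low value. They report only what shows in the picture. A call takes as long as a camera call. They do not tell look-alikes from the thing itself.
- boxes_of(target, camera): "point" ([x, y, z] in m, in world coordinates, good to about 4 mm: the middle of the surface that is visible of it).
- regions_of(target, camera): "region" (480x640 bool, what is visible of it).
The state is a dict: "time": time; "joint_pos": joint angles; "dq": joint speeds; "tau": joint torques, N m; "tool_pos": TCP position; "tool_rot": TCP orientation; "contact_force": force on the tool from outside, world axes, zero at the start; "wrist_torque": the same for the moment, N m; "grip_width": finger opening in m; "gripper_force": force on a finger pad.
Only numpy, scipy, OpenCV 4.12 (cv2) and the standard library are available. Lean on these libraries where they do the work, as an engineer would, in place of code of your own. Each camera call takes 0.05 s, during which the arm holds its last target. There are 200 camera calls.

## Working session

There is one attempt and no reset: what is moved stays moved. The work goes in short steps, Python scripts to look and compute and a shell command to move; the robot and the scene stay as the last step left them, time stands still between calls to the robot, and variables do not carry over. Pictures are saved under pics/ and viewed, at most 11 in all, crops included, and the job is handed in when it is done.

```bash
mkdir -p pics; ls; cat > h.py <<'E'
import numpy as np, cv2
from workcell import manip, snapshot, boxes_of, regions_of
def save(name,fn):
    s=snapshot(name); cv2.imwrite('pics/'+fn,s['color'][:,:,::-1]); return s
def ray(s,px):
    K=np.array(s['K']);k1=s['k1'];u=(px[0]-K[0,2])/K[0,0];v=(px[1]-K[1,2])/K[1,1]
    rd=np.hypot(u,v);r=rd
    for _ in range(30): r=rd/(1+k1*r*r)
    f=r/rd if rd>0 else 1
    T=np.array(s['cam_to_world']);return T[:3,3],T[:3,:3]@np.array([u*f,-v*f,-1])
def onz(s,px,z):
    o,d=ray(s,px);return o+d*(z-o[2])/d[2]
def proj(s,p):
    T=np.array(s['cam_to_world']);c=T[:3,:3].T@(np.array(p)-T[:3,3]);u,v=c[0]/-c[2],-c[1]/-c[2]
    f=1+s['k1']*(u*u+v*v);K=np.array(s['K']);return np.array([K[0,0]*u*f+K[0,2],K[1,1]*v*f+K[1,2]])
E
python3 - <<'E'
from h import *
np.set_printoptions(precision=4,suppress=True)
print(manip.observe())
for c in ['top','side']:
    s=save(c,c+'0.png'); print(c,np.array(s['cam_to_world']).tolist(),s['k1'])
    for t in ['cap_a','gate','cap_track','spout_left','stop_face','wing_tip','gate_hinge','gate_tip']:
        for b in boxes_of(t,c): print(c,t,np.array(b['point']),round(b['confidence'],2),proj(s,b['point']).round())
E
```

```text
pics
{'time': 0.0, 'joint_pos': array([ 1.2504,  0.1245,  1.6516, -0.    ,  1.3675, -0.0826]), 'dq': array([-0.0017,  0.0003,  0.0006, -0.0009, -0.0005,  0.0009]), 'tau': array([ -0.0017, -41.7605, -35.9932,   0.0773,   0.0494,  -0.0002]), 'tool_pos': array([0.153 , 0.6313, 0.291 ]), 'tool_rot': array([-0.3726, -3.119 ,  0.0031]), 'contact_force': array([ 0.8824, -0.4022, -0.3461]), 'wrist_torque': array([0.0097, 0.0242, 0.0053]), 'gripper_force': 0.0, 'grip_width': 0.09514548998729246}
top [[-0.10852016632207978, 0.9631141094335818, -0.24624090990610512, 0.37437667662748025], [-0.9940941613678602, -0.10524150534954635, 0.026476855668526734, -0.148842825490745], [-0.0004145307693659689, 0.24765992360840267, 0.968846938583449, 0.9812698386211737], [0.0, 0.0, 0.0, 1.0]] -0.042282230881440105
top cap_a [0.443  0.0418 0.0093] 0.81 [233. 329.]
top gate [ 0.6741 -0.0803  0.0156] 0.42 [281. 218.]
top cap_track [ 0.6706 -0.0837  0.0133] 0.64 [282. 220.]
top spout_left [0.5246 0.1018 0.0103] 0.64 [203. 294.]
top wing_tip [ 0.6741 -0.0796  0.0149] 0.83 [280. 218.]
top gate_hinge [ 0.4844 -0.09
[... 186 characters left out ...]
6812380086, 0.4812996722581602, -0.8030647979775901, -1.2633400757895437], [0.01034217681789809, 0.8596896872439115, 0.5107119354637536, 0.7630845085191983], [0.0, 0.0, 0.0, 1.0]] 0.029010269087464614
side cap_a [0.4401 0.036  0.0059] 0.74 [247. 224.]
side cap_a [0.4446 0.1944 0.0072] 0.58 [236. 199.]
side gate [ 0.4858 -0.0934  0.015 ] 0.65 [277. 241.]
side cap_track [ 0.6058 -0.0824  0.0157] 0.86 [318. 231.]
side spout_left [0.5238 0.0942 0.0088] 0.44 [270. 209.]
side stop_face [ 0.6026 -0.0837  0.0148] 0.87 [317. 232.]
side wing_tip [ 0.5964 -0.0802  0.0157] 0.79 [315. 231.]
side gate_hinge [ 0.4808 -0.0971  0.0116] 0.46 [275. 243.]
side gate_tip [ 0.485  -0.0908  0.0148] 0.48 [276. 241.]
```

View pics/top0.png

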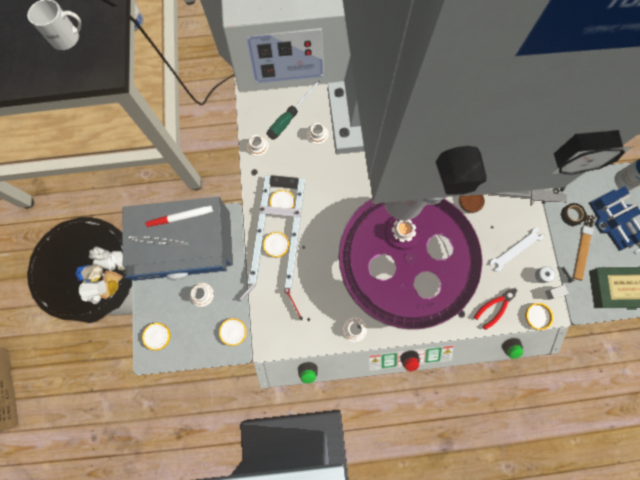

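View pics/side0.png

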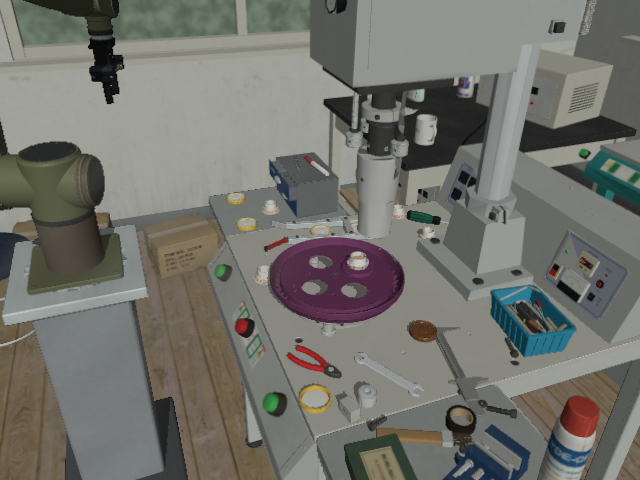

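Top view: loose caps at (156,336) and (231,332). Lane caps are at (275,244) and (282,200), gate at (294,303), wing at (248,292), spouts at (202,294) and (354,329). Look-alikes are the yellow cap at (539,316), right of the pail so not "left of or before the mouth", and the brown disc at (472,201). I choose the two on the left shelf and check them in a close crop.

```bash
python3 - <<'E'
from h import *
im=cv2.imread('pics/top0.png')[170:350,130:320]
cv2.imwrite('pics/crop1.png',cv2.resize(im,None,fx=3.3,fy=3.3,interpolation=cv2.INTER_CUBIC))
np.set_printoptions(precision=4,suppress=True)
s=snapshot('top')
for n,p,z in [('capA',(156,336),.012),('capB',(231,332),.012),('lane2',(275,244),.012),('lane1',(282,200),.012),('gatehinge?',(289,291),.017),('gatetip?',(300,318),.017),('wingtip',(242,299),.016),('throat+y',(251,286),.016),('spoutL',(202,294),.02),('spoutR',(354,329),.02)]:
    print(n,onz(s,p,z))
E
```

```text
capA [0.4448 0.2049 0.012 ]
capB [0.4366 0.0455 0.012 ]
lane2 [ 0.6172 -0.0628  0.012 ]
lane1 [ 0.7178 -0.0868  0.012 ]
gatehinge? [ 0.5094 -0.0846  0.017 ]
gatetip? [ 0.4499 -0.1026  0.017 ]
wingtip [0.5032 0.0171 0.016 ]
throat+y [ 0.5291 -0.0041  0.016 ]
spoutL [0.5225 0.1011 0.02  ]
spoutR [ 0.4146 -0.2131  0.02  ]
```

View pics/crop1.png

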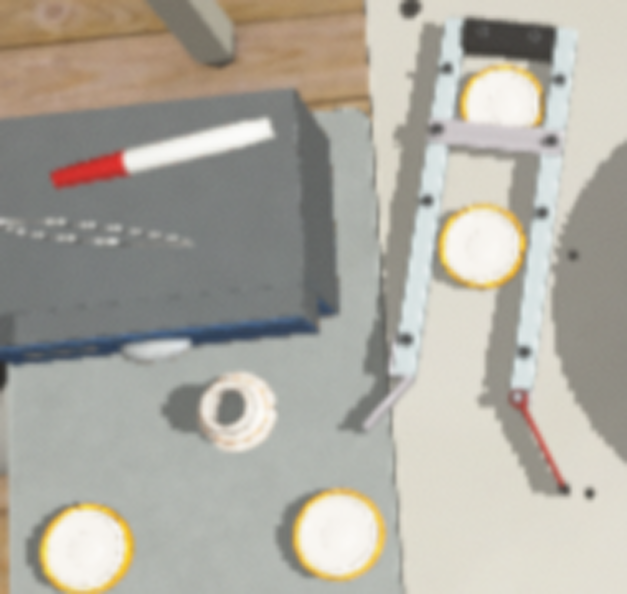

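The crop confirms that both loose caps are yellow with white seals. Crop pixels: cap_a (87,548), cap_b (339,534), hinge (518,397), gate tip (565,488), wing tip (368,428), stop face (508,56). The lane is clear up to lane cap 2.

```bash
cat >> h.py <<'E'
from scipy.optimize import least_squares
from scipy.spatial.transform import Rotation as Ro
MODEL={'hinge':(0,-.038,.017),'wing':(-.029,.059,.016),'throat':(.006,.034,.016),'stopL':(.237,.032,.016),'stopR':(.237,-.032,.016)}
def t2w(P,x,y): c,s=np.cos(P[2]),np.sin(P[2]); return np.array([P[0]+c*x-s*y,P[1]+s*x+c*y])
def w2t(P,p): c,s=np.cos(P[2]),np.sin(P[2]); d=np.array(p[:2])-P[:2]; return np.array([c*d[0]+s*d[1],-s*d[0]+c*d[1]])
def need(xyz,yaw):
    """shift (cm, tool axes) and tool-z turn (deg) to put TCP at xyz, tool pointing down, tool x along yaw(mod 180)"""
    o=manip.observe();R=Ro.from_rotvec(o['tool_rot']).as_matrix()
    d=R.T@(np.array(xyz)-o['tool_pos'])*100
    best=None
    for k in (0,np.pi):
        X=np.array([np.cos(yaw+k),np.sin(yaw+k),0]);Z=np.array([0,0,-1.]);T=np.c_[X,np.cross(Z,X),Z]
        v=Ro.from_matrix(R.T@T).as_rotvec(degrees=True)
        print('turn opt',v.round(2), 'shift after turn',(T.T@(np.array(xyz)-o['tool_pos'])*100).round(2),'j6',round(o['joint_pos'][5],2))
    print('shift before turn',d.round(2),'t',o['time'])
E
python3 - <<'E'
from h import *
np.set_printoptions(precision=4,suppress=True)
s=snapshot('top')
C=lambda u,v:(130+u/3.3,170+v/3.3)
px={'hinge':C(518,397),'wing':C(368,428),'throat':C(408,380),'stopL':C(463,52),'stopR':C(552,60)}
pts={k:onz(s,px[k],MODEL[k][2]) for k in px}
f=lambda P:np.concatenate([t2w(P,*MODEL[k][:2])-pts[k][:2] for k in pts])
r=least_squares(f,[.52,-.04,-.2]);P=r.x
print('track',P,'res mm',(r.fun.reshape(-1,2)*1000).round(1)); np.save('P.npy',P)
for n,p,z in [('A',C(87,548),.012),('B',C(339,534),.012),('L2',C(482,246),.012),('tip',C(565,488),.017),('spL',C(238,412),.015)]:
    q=onz(s,p,z);print(n,q,'track',w2t(P,q))
t=w2t(P,onz(s,C(565,488),.017))-[0,-.038];print('gate q',np.arctan2(-t[0],t[1]),np.linalg.norm(t))
# side-view check of heights: triangulate caps from region centroids
ss=snapshot('side')
for b in regions_of('cap_a','side')[:5]:
    m=b['region'];v,u=np.nonzero(m);print('side cap',b['confidence'],u.mean(),v.mean(),onz(ss,(u.mean(),v.mean()),.010))
for b in regions_of('cap_a','top')[:6]:
    m=b['region'];v,u=np.nonzero(m);print('top cap',b['confidence'],u.mean(),v.mean(),onz(s,(u.mean(),v.mean()),.011))
print('hinge in side px',proj(ss,[*t2w(P,0,-.038),.017]),'stop',proj(ss,[*t2w(P,.237,0),.006]))
E
```

```text
track [ 0.5171 -0.0435 -0.2139] res mm [[-2.3 -0.2]
 [-0.6  2.1]
 [-0.1 -1.7]
 [ 2.   0.9]
 [ 1.  -1. ]]
A [0.4446 0.2041 0.012 ] track [-0.1234  0.2266]
B [0.4366 0.0419 0.012 ] track [-0.0968  0.0664]
L2 [ 0.6157 -0.065   0.012 ] track [ 0.1009 -0.0001]
tip [ 0.4498 -0.1052  0.017 ] track [-0.0527 -0.0746]
spL [0.5214 0.1023 0.015 ] track [-0.0268  0.1434]
gate q 2.177622712807901 0.06409665011201196
side cap 0.73 235.47169811320754 198.43396226415095 [0.4435 0.1896 0.01  ]
side cap 0.56 270.7323232323232 207.56060606060606 [0.5264 0.099  0.01  ]
side cap 0.53 246.70044052863437 223.80176211453744 [0.4373 0.0298 0.01  ]
top cap 0.91 156.3646677471637 336.5283630470016 [0.4437 0.2045 0.011 ]
top cap 0.74 231.6660447761194 330.89179104477614 [0.4389 0.0442 0.011 ]
hinge in side px [283.6236 236.6317] stop [368.2341 227.2882]
```

```bash
python3 - <<'E'
from h import *
P=np.load('P.npy'); a=t2w(P,-.097,.125); print(a); need([*a,.17],P[2]-np.pi/2)
E
```

```text
[0.44884949 0.09922874]
turn opt [ -0.    -0.   -91.37] shift after turn [ 45.76 -40.2   12.23] j6 -0.08
turn opt [-0.    0.   88.63] shift after turn [-45.76  40.2   12.23] j6 -0.08
shift before turn [-41.28 -44.78  12.23] t 1.15
```

```bash
python3 -m handwheel '[[-2.75,-2.98,0.5,0,0,0],[-2.75,-2.98,0.5,0,0,0],[-2.75,-2.98,0.5,0,0,0],[-2.75,-2.98,0.5,0,0,0],[-2.75,-2.98,0.5,0,0,0],[-2.75,-2.98,0.5,0,0,0],[-2.75,-2.98,0.5,0,0,0],[-2.75,-2.98,0.5,0,0,0],[-2.75,-2.98,0.5,0,0,0],[-2.75,-2.98,0.5,0,0,0],[-2.75,-2.98,0.5,0,0,0],[-2.75,-2.98,0.5,0,0,0]]' -0.41
python3 -m handwheel '[[0,0,0,0,0,7.1],[0,0,0,0,0,7.1],[0,0,0,0,0,7.1],[0,0,0,0,0,7.1],[0,0,0,0,0,7.1],[0,0,0,0,0,7.1],[0,0,0,0,0,7.1],[0,0,0,0,0,7.1],[0,0,0,0,0,7.1],[0,0,0,0,0,7.1],[0,0,0,0,0,7.1],[0,0,0,0,0,7.1]]'
python3 - <<'E'
from h import *
P=np.load('P.npy'); a=t2w(P,-.097,.125); need([*a,.17],P[2]-np.pi/2)
E
```

```text
time: 2.15
tool_pos: [0.3901, 0.2046, 0.2325]
tool_rot: [0.372, 3.118, 0.001]
contact_force: [0.9, 0.1, 0.9]
grip_width: 0.0289
gripper_force: 0.0
time: 3.15
tool_pos: [0.3896, 0.2064, 0.2324]
tool_rot: [2.392, 2.037, 0.001]
contact_force: [0.3, -0.5, 0.6]
grip_width: 0.0281
gripper_force: 0.0
turn opt [ 2.0000e-02  3.0000e-02 -1.7692e+02] shift after turn [ 9.22 -8.06  6.24] j6 0.53
turn opt [ 0.02 -0.01  3.08] shift after turn [-9.22  8.06  6.24] j6 0.53
shift before turn [-9.64  7.55  6.24] t 3.15
```

```bash
python3 -m handwheel '[[0,0,0,0,0,3.08],[-2.3,2.02,1.56,0,0,0],[-2.3,2.02,1.56,0,0,0],[-2.3,2.02,1.56,0,0,0],[-2.3,2.02,1.56,0,0,0],[0,0,0,0,0,0]]'
python3 - <<'E'
from h import *
np.set_printoptions(precision=4,suppress=True)
P=np.load('P.npy')
s=save('wrist','w1.png')
for b in regions_of('cap_b','wrist'):
    v,u=np.nonzero(b['region']);c=(u.mean(),v.mean());p=onz(s,c,.011);print(round(b['confidence'],2),c,p,w2t(P,p),u.min(),u.max(),v.min(),v.max())
for n in ['hinge','wing','throat']: print(n,proj(s,[*t2w(P,*MODEL[n][:2]),MODEL[n][2]]))
need([*t2w(P,-.097,.125),.083],P[2]-np.pi/2)
E
```

```text
time: 3.65
tool_pos: [0.4498, 0.0963, 0.1671]
tool_rot: [-2.443, -1.974, 0.007]
contact_force: [-1.4, 0.3, -0.3]
grip_width: 0.0279
gripper_force: 0.0
0.98 (np.float64(322.86979722518674), np.float64(296.2427961579509)) [0.4414 0.0582 0.011 ] [-0.0955  0.0833] 296 349 275 314
0.59 (np.float64(284.8579614516409), np.float64(96.70116339642298)) [0.4469 0.2076 0.011 ] [-0.1219  0.2305] 244 326 53 140
hinge [430.6885 424.9096]
wing [406.3695 327.0509]
throat [446.3375 353.8936]
turn opt [  -0.01   -0.15 -179.79] shift after turn [-0.01  0.08  8.63] j6 0.31
turn opt [-0.1   0.01  0.21] shift after turn [ 0.01 -0.08  8.63] j6 0.31
shift before turn [ 0.01 -0.07  8.63] t 3.75
```

View pics/w1.png

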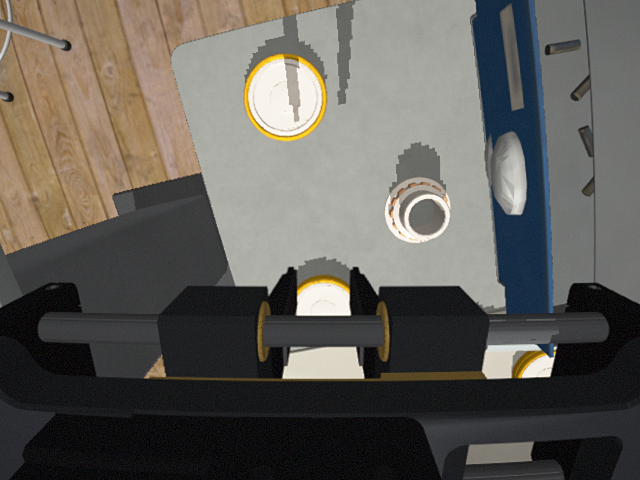

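The wrist view shows cap_a at (285,97) and spout_left at (417,211). cap_b lies between the finger lines at (323,296), with its leading edge at row 275. This agrees with the top view to about 3 mm. I descend behind cap_b and sweep it towards the lane axis.

```bash
python3 -m handwheel '[[0,0,2.5,0,0,0.2],[0,0,2.5,0,0,0],[0,0,2.5,0,0,0],[0,0,1.0,0,0,0],[0,0,0,0,0,0]]'
python3 -m handwheel '[[-0.8,0,0,0,0,0],[-0.8,0,0,0,0,0],[-0.8,0,0,0,0,0],[-0.8,0,0,0,0,0],[-0.8,0,0,0,0,0],[-0.8,0,0,0,0,0],[-0.8,0,0,0,0,0],[-0.8,0,0,0,0,0],[-0.8,0,0,0,0,0],[-0.8,0,0,0,0,0],[-0.7,0,0,0,0,0],[-0.3,0,0,0,0,0]]'
python3 - <<'E'
from h import *
np.set_printoptions(precision=4,suppress=True)
P=np.load('P.npy')
s=save('top','t2.png')
for b in regions_of('cap_b','top'):
    v,u=np.nonzero(b['region']);c=(u.mean(),v.mean());p=onz(s,c,.011);print(round(b['confidence'],2),c,w2t(P,p),np.ptp(u),np.ptp(v))
o=manip.observe();print(o['tool_pos'],w2t(P,o['tool_pos']))
E
```

```text
time: 4.17
tool_pos: [0.4478, 0.1004, 0.083]
tool_rot: [-2.44, -1.975, 0.006]
contact_force: [-0.9, -0.5, -0.7]
grip_width: 0.0284
gripper_force: 0.0
time: 5.17
tool_pos: [0.4305, 0.0108, 0.0847]
tool_rot: [-2.444, -1.974, 0.001]
contact_force: [-0.2, 0.6, 0.9]
grip_width: 0.0281
gripper_force: 0.3
0.9 (np.float64(153.94703389830508), np.float64(335.25847457627117)) [-0.1223  0.2324] 22 28
0.89 (np.float64(266.1144578313253), np.float64(335.35341365461846)) [-0.0964 -0.0048] 21 27
[0.4306 0.0112 0.0847] [-0.0962  0.0351]
```

```bash
python3 -m handwheel '[[1,0,0,0,0,0],[1,0,0,0,0,0],[0,0,-2.5,0,0,0],[0,0,-2.5,0,0,0],[0,0,0,0,0,0]]'
python3 - <<'E'
from h import *
P=np.load('P.npy'); need([*t2w(P,-.158,0),.084],P[2])
E
```

```text
time: 5.68
tool_pos: [0.4381, 0.0325, 0.1395]
tool_rot: [2.437, 1.974, 0.01]
contact_force: [1.7, -0.3, 0.4]
grip_width: 0.028
gripper_force: 0.0
turn opt [ 0.29 -0.44 90.25] shift after turn [-6.47  5.75  5.55] j6 0.16
turn opt [  0.44   0.29 -89.75] shift after turn [ 6.47 -5.75  5.55] j6 0.16
shift before turn [-5.74 -6.54  5.49] t 5.6833
```

```bash
python3 -m handwheel '[[0,0,0,0,0,-7.1],[0,0,0,0,0,-7.1],[0,0,0,0,0,-7.1],[0,0,0,0,0,-7.1],[0,0,0,0,0,-7.1],[0,0,0,0,0,-7.1],[0,0,0,0,0,-7.1],[0,0,0,0,0,-7.1],[0,0,0,0,0,-7.1],[0,0,0,0,0,-7.1],[0,0,0,0,0,-7.1],[0,0,0,0,0,-7.1]]'
python3 -m handwheel '[[0,0,0,0,0,-4.6],[3.2,-2.9,0,0,0,0],[3.2,-2.9,0,0,0,0],[0,0,2.0,0,0,0],[0,0,2.0,0,0,0],[0,0,1.5,0,0,0],[0,0,0,0,0,0],[0,0,0,0,0,0]]'
python3 - <<'E'
from h import *
np.set_printoptions(precision=4,suppress=True)
P=np.load('P.npy'); need([*t2w(P,-.158,0),.084],P[2])
s=save('top','t3.png')
for b in regions_of('cap_b','top'):
    v,u=np.nonzero(b['region']);c=(u.mean(),v.mean());p=onz(s,c,.011);print(round(b['confidence'],2),c,w2t(P,p),np.ptp(u),np.ptp(v))
cv2.imwrite('pics/crop3.png',cv2.resize(s['color'][170:380,200:400,::-1],None,fx=2.8,fy=2.8,interpolation=cv2.INTER_CUBIC))
E
```

```text
time: 6.68
tool_pos: [0.4349, 0.0323, 0.1343]
tool_rot: [-0.45, -3.108, -0.0]
contact_force: [-0.2, 1.0, 0.3]
grip_width: 0.028
gripper_force: 0.0
time: 7.35
tool_pos: [0.3624, -0.0096, 0.0794]
tool_rot: [-0.335, -3.122, -0.0]
contact_force: [-0.2, 0.1, 0.7]
grip_width: 0.028
gripper_force: 0.0
turn opt [   0.17    0.   -180.  ] shift after turn [ 0.03  0.04 -0.46] j6 -1.53
turn opt [ 0.   -0.11  0.  ] shift after turn [-0.03 -0.04 -0.46] j6 -1.53
shift before turn [-0.03 -0.04 -0.46] t 7.35
0.83 (np.float64(156.47529812606473), np.float64(336.40885860306645)) [-0.1241  0.2266] 26 27
0.57 (np.float64(264.05598455598454), np.float64(333.63706563706563)) [-0.0933  0.    ] 27 23
```

View pics/crop3.png

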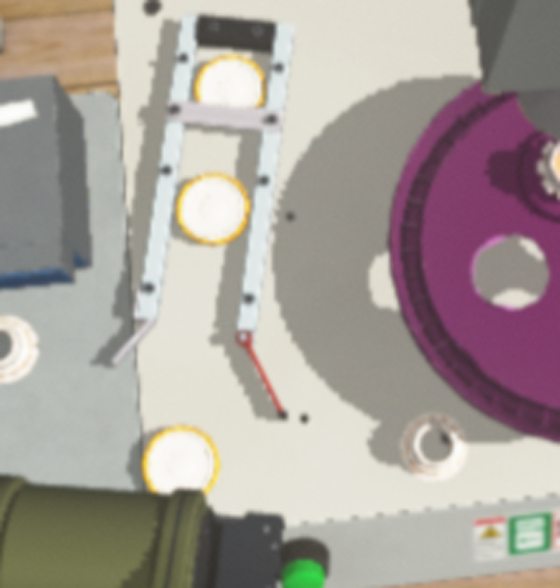

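The crop shows cap_b at (180,462), on the lane axis in front of the open funnel. The wing (135,340) and gate (262,375) are untouched. I raise the tips slightly and push along the lane.

```bash
python3 -m handwheel '[[-0.5,0,-0.45,0,0,0],[-1,0,0,0,0,0],[-1,0,0,0,0,0],[-1,0,0,0,0,0],[-1,0,0,0,0,0],[-1,0,0,0,0,0],[-1,0,0,0,0,0],[-1,0,0,0,0,0],[-1,0,0,0,0,0],[-1,0,0,0,0,0],[-0.5,0,0,0,0,0],[0,0,0,0,0,0]]'
python3 - <<'E'
from h import *
np.set_printoptions(precision=4,suppress=True)
P=np.load('P.npy'); need([*t2w(P,-.005,0),.084],P[2])
s=save('top','t4.png')
cv2.imwrite('pics/crop4.png',cv2.resize(s['color'][170:380,200:400,::-1],None,fx=2.8,fy=2.8,interpolation=cv2.INTER_CUBIC))
s=save('side','s4.png')
cv2.imwrite('pics/crop4s.png',cv2.resize(s['color'][180:270,200:400,::-1],None,fx=4,fy=4,interpolation=cv2.INTER_CUBIC))
E
```

```text
time: 8.45
tool_pos: [0.4618, -0.0318, 0.0847]
tool_rot: [0.337, 3.123, -0.0]
contact_force: [0.5, 0.3, 0.3]
grip_width: 0.0279
gripper_force: 0.0
turn opt [  0.09  -0.   179.94] shift after turn [ 5.15 -0.03  0.07] j6 -1.54
turn opt [ 0.    0.06 -0.06] shift after turn [-5.15  0.03  0.07] j6 -1.54
shift before turn [-5.15  0.04  0.08] t 8.45
```

View pics/crop4s.png

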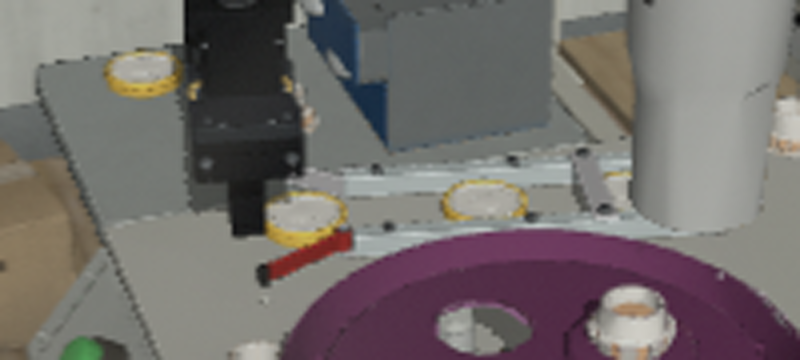

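The side crop shows cap_b at (305,215), just ahead of the fingers in the mouth, with the gate (310,255) still flared. I continue into the lane.

```bash
python3 -m handwheel '[[-0.8,0,0,0,0,0],[-0.8,0,0,0,0,0],[-0.8,0,0,0,0,0],[-0.8,0,0,0,0,0],[-0.8,0,0,0,0,0],[-0.8,0,0,0,0,0],[-0.35,0,0,0,0,0],[0,0,0,0,0,0]]'
python3 - <<'E'
from h import *
np.set_printoptions(precision=4,suppress=True)
P=np.load('P.npy'); need([*t2w(P,-.005,0),.084],P[2])
s=snapshot('top')
for b in regions_of('cap_b','top'):
    v,u=np.nonzero(b['region']);c=(u.mean(),v.mean());p=onz(s,c,.011);print(round(b['confidence'],2),c,w2t(P,p),np.ptp(u),np.ptp(v))
for b in regions_of('gate','top'):
    v,u=np.nonzero(b['region']);print(b['confidence'],u.min(),u.max(),v.min(),v.max())
E
```

```text
time: 9.22
tool_pos: [0.5119, -0.0428, 0.0846]
tool_rot: [0.337, 3.123, -0.0]
contact_force: [0.7, -0.0, -0.0]
grip_width: 0.0276
gripper_force: 0.0
turn opt [  0.06  -0.   179.94] shift after turn [ 0.03 -0.04  0.06] j6 -1.54
turn opt [ 0.    0.04 -0.06] shift after turn [-0.03  0.04  0.06] j6 -1.54
shift before turn [-0.03  0.04  0.06] t 9.2167
0.66 (np.float64(156.14444444444445), np.float64(336.34444444444443)) [-0.124   0.2273] 27 27
```

cap_b is in the lane, under the gripper. I retreat and work out the clearance for sweeping cap_a, including the cabinet front.

```bash
python3 -m handwheel '[[1.5,0,0,0,0,0],[2,0,0,0,0,0],[2.5,0,0,0,0,0],[2.5,0,0,0,0,0],[0,0,-3,0,0,0],[0,0,-3,0,0,0],[0,0,-3,0,0,0],[0,0,0,0,0,0]]'
python3 - <<'E'
from h import *
np.set_printoptions(precision=4,suppress=True)
P=np.load('P.npy'); s=snapshot('top')
for p in [(131.5,282),(225.5,269.4),(177,279)]: 
    q=onz(s,p,0);print('cab front',q,w2t(P,q))
need([*t2w(P,-.124,.286),.14],P[2]-np.pi/2)
print(t2w(P,-.124,.286),t2w(P,-.124+.09,.286-.037))
for b in regions_of('cap_b','top'):
    v,u=np.nonzero(b['region']);c=(u.mean(),v.mean());p=onz(s,c,.011);print(round(b['confidence'],2),c,p,w2t(P,p),np.ptp(u),np.ptp(v))
E
```

```text
time: 10.03
tool_pos: [0.4306, -0.0248, 0.1808]
tool_rot: [0.335, 3.112, -0.001]
contact_force: [0.9, -1.3, 1.1]
grip_width: 0.028
gripper_force: 0.0
cab front [0.5686 0.2614 0.    ] [-0.0144  0.3089]
cab front [0.5745 0.052  0.    ] [0.0358 0.1055]
cab front [0.5646 0.1601 0.    ] [0.0032 0.2091]
turn opt [ -0.36   0.38 -90.04] shift after turn [-28.62   3.44   3.82] j6 -1.54
turn opt [ 0.38  0.36 89.96] shift after turn [28.62 -3.44  3.82] j6 -1.54
shift before turn [ 3.49 28.61  3.8 ] t 10.0833
[0.4566 0.2623] [0.5367 0.207 ]
0.88 (np.float64(154.11860940695297), np.float64(335.9325153374233)) [0.4454 0.2092 0.011 ] [-0.1237  0.2318] 22 27
0.7 (np.float64(271.79457364341084), np.float64(276.4089147286822)) [ 0.546  -0.0498  0.011 ] [ 0.0295 -0.    ] 26 24
0.58 (np.float64(353.87603305785126), np.float64(328.89256198347107)) [ 0.4152 -0.2135  0.011 ] [-0.0635 -0.1877] 24 22
```

```bash
python3 -m handwheel '[[0,0,0,0,0,7.1],[0,0,0,0,0,7.1],[0,0,0,0,0,7.1],[0,0,0,0,0,7.1],[0,0,0,0,0,7.1],[0,0,0,0,0,7.1],[0,0,0,0,0,7.1],[0,0,0,0,0,7.1],[0,0,0,0,0,7.1],[0,0,0,0,0,7.1],[0,0,0,0,0,7.1],[0,0,0,0,0,7.1]]'
python3 -m handwheel '[[0,0,0,0,0,4.7],[3.5,-0.42,0,0,0,0],[3.5,-0.42,0,0,0,0],[3.5,-0.42,0,0,0,0],[3.5,-0.42,0,0,0,0],[3.5,-0.42,0,0,0,0],[3.5,-0.42,0,0,0,0],[3.5,-0.42,0,0,0,0],[3.5,-0.42,0,0,0,0],[0.6,0,0,0,0,0],[0,0,0,0,0,0]]'
python3 - <<'E'
from h import *
P=np.load('P.npy'); need([*t2w(P,-.124,.286),.084],P[2]-np.pi/2)
s=save('wrist','w5.png')
E
```

```text
time: 11.13
tool_pos: [0.4265, -0.0242, 0.1722]
tool_rot: [-2.366, -2.062, 0.004]
contact_force: [0.3, 0.4, 0.2]
grip_width: 0.0277
gripper_force: 0.0
time: 12.05
tool_pos: [0.4543, 0.2636, 0.1724]
tool_rot: [-2.441, -1.976, 0.005]
contact_force: [0.3, 1.4, -0.2]
grip_width: 0.028
gripper_force: 0.0
turn opt [  -0.19   -0.25 -179.75] shift after turn [ 0.08 -0.25  8.84] j6 0.63
turn opt [-0.16  0.12  0.25] shift after turn [-0.08  0.25  8.84] j6 0.63
shift before turn [-0.06  0.28  8.84] t 12.05
```

View pics/w5.png

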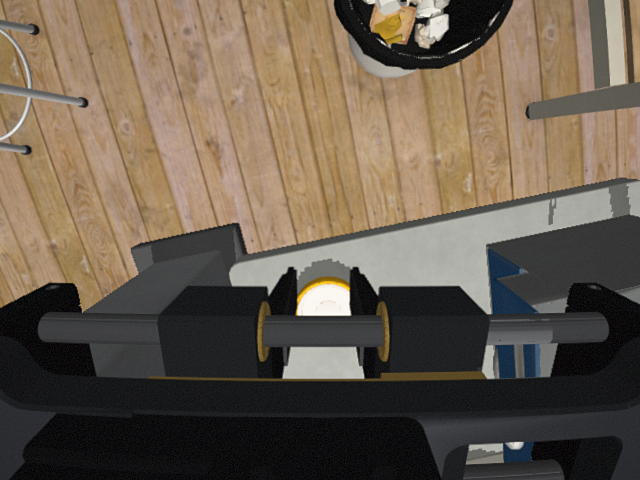

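The wrist view shows cap_a centred between the finger lines at (325,300), with the same geometry as the first sweep. I descend and sweep.

```bash
python3 -m handwheel '[[0,0.25,2.5,0,0,0.2],[0,0,2.5,0,0,0],[0,0,2.5,0,0,0],[0,0,1.2,0,0,0],[0,0,0,0,0,0]]'
python3 -m handwheel '[[-0.7,0,0,0,0,0],[-1.1,0,0,0,0,0],[-1.1,0,0,0,0,0],[-1.1,0,0,0,0,0],[-1.1,0,0,0,0,0],[-1.1,0,0,0,0,0],[-1.1,0,0,0,0,0],[-1.1,0,0,0,0,0],[-1.1,0,0,0,0,0],[-1.1,0,0,0,0,0],[-0.6,0,0,0,0,0],[-0.2,0,0,0,0,0]]'
python3 - <<'E'
from h import *
P=np.load('P.npy'); need([*t2w(P,-.12,.036),.084],P[2]-np.pi/2)
s=snapshot('top')
for b in regions_of('cap_b','top'):
    v,u=np.nonzero(b['region']);c=(u.mean(),v.mean());p=onz(s,c,.011);print(round(b['confidence'],2),c,w2t(P,p),np.ptp(u),np.ptp(v))
E
```

```text
time: 12.52
tool_pos: [0.4551, 0.2592, 0.0833]
tool_rot: [-2.449, -1.965, 0.013]
contact_force: [-0.1, -0.5, 0.1]
grip_width: 0.0283
gripper_force: 0.0
time: 13.52
tool_pos: [0.4329, 0.1493, 0.0871]
tool_rot: [-2.449, -1.967, 0.001]
contact_force: [0.6, 0.2, 0.3]
grip_width: 0.0278
gripper_force: 0.2
turn opt [3.0000e-02 4.0000e-02 1.7979e+02] shift after turn [13.45 -0.32  0.31] j6 0.43
turn opt [-0.02  0.02 -0.21] shift after turn [-13.45   0.32   0.31] j6 0.43
shift before turn [-13.45   0.37   0.32] t 13.5167
0.74 (np.float64(272.06871609403254), np.float64(276.746835443038)) [ 0.02887149 -0.00073528] 26 25
```

```bash
python3 -m handwheel '[[-0.8,0,0.35,0,0,0],[-1.2,0,0,0,0,0],[-1.25,0.1,0,0,0,0],[-1.25,0.1,0,0,0,0],[-1.25,0.1,0,0,0,0],[-1.25,0,0,0,0,0],[-1.25,0,0,0,0,0],[-1.25,0,0,0,0,0],[-1.25,0,0,0,0,0],[-1.25,0,0,0,0,0],[-1.0,0,0,0,0,0],[-0.4,0,0,0,0,0]]'
python3 -m handwheel '[[1,0,0,0,0,0],[1.5,0,0,0,0,0],[1.5,0,0,0,0,0],[0,0,-2.5,0,0,0],[0,0,-2.5,0,0,0],[0,0,0,0,0,0]]'
python3 - <<'E'
from h import *
P=np.load('P.npy'); 
s=snapshot('top')
for b in regions_of('cap_b','top'):
    v,u=np.nonzero(b['region']);c=(u.mean(),v.mean());p=onz(s,c,.011);print(round(b['confidence'],2),c,w2t(P,p),np.ptp(u),np.ptp(v))
need([*t2w(P,-.185,0),.084],P[2])
E
```

```text
time: 14.62
tool_pos: [0.4068, 0.0176, 0.0835]
tool_rot: [-2.449, -1.967, 0.001]
contact_force: [0.2, 1.6, 0.0]
grip_width: 0.0283
gripper_force: 0.1
time: 15.12
tool_pos: [0.4191, 0.0591, 0.1385]
tool_rot: [2.443, 1.967, 0.011]
contact_force: [1.6, -0.3, 0.8]
grip_width: 0.028
gripper_force: 0.0
0.98 (np.float64(261.76206896551724), np.float64(347.1413793103448)) [-0.12143003  0.0010204 ] 25 27
0.56 (np.float64(272.0499108734403), np.float64(276.5383244206774)) [ 0.02932138 -0.00063351] 26 25
0.47 (np.float64(278.13930976430976), np.float64(229.27314814814815)) [1.36415793e-01 8.90335726e-05] 64 144
turn opt [ 8.000e-02 -1.400e-01  8.991e+01] shift after turn [-6.53  7.86  5.08] j6 0.23
turn opt [ 1.400e-01  8.000e-02 -9.009e+01] shift after turn [ 6.53 -7.86  5.08] j6 0.23
shift before turn [-7.87 -6.53  5.06] t 15.2167
```

```bash
python3 -m handwheel '[[0,0,0,0,0,-7.1],[0,0,0,0,0,-7.1],[0,0,0,0,0,-7.1],[0,0,0,0,0,-7.1],[0,0,0,0,0,-7.1],[0,0,0,0,0,-7.1],[0,0,0,0,0,-7.1],[0,0,0,0,0,-7.1],[0,0,0,0,0,-7.1],[0,0,0,0,0,-7.1],[0,0,0,0,0,-7.1],[0,0,0,0,0,-7.1]]'
python3 -m handwheel '[[0,0,0,0,0,-4.9],[2.01,-2.62,0,0,0,0],[2.01,-2.62,0,0,0,0],[2.01,-2.62,0,0,0,0],[0,0,2.0,0,0,0],[0,0,1.5,0,0,0],[0,0,1.2,0,0,0],[0,0,0,0,0,0],[0,0,0,0,0,0]]'
python3 - <<'E'
from h import *
P=np.load('P.npy'); need([*t2w(P,-.003,0),.084],P[2])
E
```

```text
time: 16.22
tool_pos: [0.415, 0.0582, 0.1321]
tool_rot: [-0.46, -3.105, 0.001]
contact_force: [-0.3, 0.8, 0.3]
grip_width: 0.0279
gripper_force: 0.0
time: 16.97
tool_pos: [0.3391, -0.0057, 0.0854]
tool_rot: [-0.336, -3.12, -0.001]
contact_force: [-0.3, -0.3, 0.2]
grip_width: 0.0281
gripper_force: 0.0
turn opt [-3.6000e-01  1.0000e-02  1.7995e+02] shift after turn [17.9  -0.08  0.14] j6 -1.53
turn opt [-0.   -0.23 -0.05] shift after turn [-17.9    0.08   0.14] j6 -1.53
shift before turn [-17.9    0.09   0.07] t 16.9667
```

```bash
python3 -m handwheel '[[-0.6,0.08,0,0,0,0],[-1.1,0,0.1,0,0,0],[-1.1,0,0,0,0,0],[-1.1,0,0,0,0,0],[-1.1,0,0,0,0,0],[-1.1,0,0,0,0,0],[-1.1,0,0,0,0,0],[-1.1,0,0,0,0,0],[-1.1,0,0,0,0,0],[-1.1,0,0,0,0,0],[-1.0,0,0,0,0,0],[-0.5,0,0,0,0,0]]'
python3 - <<'E'
from h import *
P=np.load('P.npy'); need([*t2w(P,-.003,0),.084],P[2])
s=snapshot('top')
for b in regions_of('cap_b','top'):
    v,u=np.nonzero(b['region']);c=(u.mean(),v.mean());p=onz(s,c,.011);print(round(b['confidence'],2),c,w2t(P,p),np.ptp(u),np.ptp(v))
E
```

```text
time: 17.97
tool_pos: [0.4598, -0.031, 0.0866]
tool_rot: [0.336, 3.122, -0.0]
contact_force: [-0.6, 0.6, 0.4]
grip_width: 0.028
gripper_force: 0.2
turn opt [ 1.3000e-01 -1.0000e-02  1.7996e+02] shift after turn [5.57 0.   0.26] j6 -1.54
turn opt [ 0.    0.09 -0.04] shift after turn [-5.57 -0.    0.26] j6 -1.54
shift before turn [-5.57  0.    0.26] t 17.9667
0.89 (np.float64(272.44444444444446), np.float64(271.9391534391534)) [ 0.03945693 -0.00013935] 26 21
```

```bash
python3 -m handwheel '[[-0.6,0,0.2,0,0,0],[-0.7,0,0,0,0,0],[-0.7,0,0,0,0,0],[-0.7,0,0,0,0,0],[-0.7,0,0,0,0,0],[-0.7,0,0,0,0,0],[-0.6,0,0,0,0,0],[-0.5,0,0,0,0,0],[-0.3,0,0,0,0,0],[0,0,0,0,0,0]]'
python3 - <<'E'
from h import *
P=np.load('P.npy'); need([*t2w(P,-.003,0),.084],P[2]);print(manip.observe()['contact_force'])
s=save('top','t6.png')
cv2.imwrite('pics/crop6.png',cv2.resize(s['color'][170:380,200:400,::-1],None,fx=2.8,fy=2.8,interpolation=cv2.INTER_CUBIC))
s=save('side','s6.png')
cv2.imwrite('pics/crop6s.png',cv2.resize(s['color'][180:270,200:400,::-1],None,fx=4,fy=4,interpolation=cv2.INTER_CUBIC))
E
```

```text
time: 18.9
tool_pos: [0.5123, -0.0427, 0.084]
tool_rot: [0.337, 3.123, -0.0]
contact_force: [-1.1, 0.1, -0.2]
grip_width: 0.0283
gripper_force: 0.0
turn opt [ 5.0000e-02 -0.0000e+00  1.7994e+02] shift after turn [ 0.19 -0.03 -0.  ] j6 -1.54
turn opt [ 0.    0.03 -0.06] shift after turn [-0.19  0.03 -0.  ] j6 -1.54
shift before turn [-0.19  0.03 -0.  ] t 18.9
[-1.09927428  0.08591668 -0.1758557 ]
```

View pics/crop6s.png

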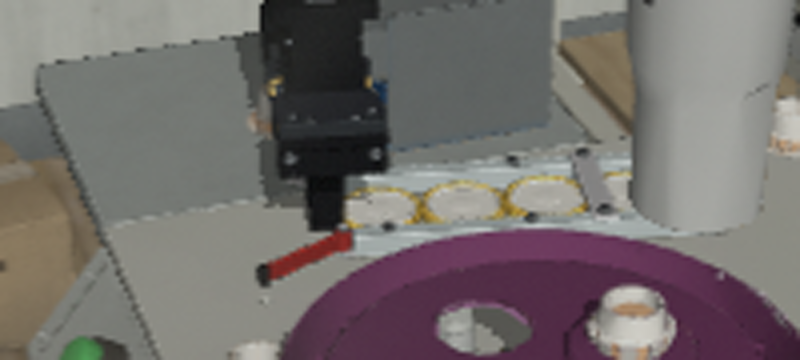

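The side crop shows the row at (383,207), (463,200) and (547,195), with the fourth cap beyond the strap and the fingers at the throat. I push gently on until the force rises.

```bash
python3 -m handwheel '[[-0.2,0,0,0,0,0],[-0.1,0,0,0,0,0],[0,0,0,0,0,0]]'; python3 -m handwheel '[[-0.15,0,0,0,0,0],[0,0,0,0,0,0],[0,0,0,0,0,0]]'
python3 - <<'E'
from h import *
P=np.load('P.npy'); print(w2t(P,manip.observe()['tool_pos']))
E
```

```text
time: 19.25
tool_pos: [0.5144, -0.0432, 0.0838]
tool_rot: [-0.337, -3.123, -0.0]
contact_force: [-0.5, 0.6, -0.9]
grip_width: 0.0282
gripper_force: 0.2
time: 19.5
tool_pos: [0.5159, -0.0435, 0.0839]
tool_rot: [0.337, 3.123, -0.0]
contact_force: [1.1, 0.2, 0.1]
grip_width: 0.0281
gripper_force: 0.2
[-0.00114667 -0.00024209]
```

```bash
python3 -m handwheel '[[-0.15,0,0,0,0,0],[-0.1,0,0,0,0,0],[0,0,0,0,0,0],[0,0,0,0,0,0]]'; 
python3 - <<'E'
from h import *
P=np.load('P.npy'); print(w2t(P,manip.observe()['tool_pos']))
E
```

```text
time: 19.83
tool_pos: [0.5185, -0.0441, 0.0839]
tool_rot: [0.337, 3.123, -0.0]
contact_force: [0.1, 0.1, 0.2]
grip_width: 0.0276
gripper_force: 0.1
[ 0.00152029 -0.0002406 ]
```

```bash
python3 -m handwheel '[[1.5,0,0,0,0,0],[2.5,0,0,0,0,0],[3,0,0,0,0,0],[3,0,0,0,0,0],[0,0,-3,0,0,0],[0,0,-3,0,0,0],[0,0,0,0,0,0]]' -1 5
python3 - <<'E'
from h import *
np.set_printoptions(precision=4,suppress=True)
P=np.load('P.npy');s=save('top','t7.png')
for b in regions_of('cap_b','top'):
    v,u=np.nonzero(b['region']);c=(u.mean(),v.mean());p=onz(s,c,.011);print(round(b['confidence'],2),c,w2t(P,p),np.ptp(u),np.ptp(v))
cv2.imwrite('pics/crop7.png',cv2.resize(s['color'][170:350,200:400,::-1],None,fx=3.3,fy=3.3,interpolation=cv2.INTER_CUBIC))
def ctr(q,r=.044,m=0): 
    u=np.array([-np.sin(q),np.cos(q)]);n=np.array([np.cos(q),np.sin(q)]);d=.002+.010*abs(n[0])+.012*abs(n[1])+m
    return np.array([0,-.038])+r*u-n*d
pts=[ctr(2.15,m=.012)]+[ctr(q) for q in np.arange(2.1,-.01,-.15)]
for a,b in zip(pts,pts[1:]): print('row x,y cm',-(b-a)[0]*100,(b-a)[1]*100,b)
need([*t2w(P,*pts[0]),.086],P[2])
E
```

```text
time: 20.42
tool_pos: [0.4234, -0.0231, 0.1493]
tool_rot: [0.335, 3.113, -0.001]
contact_force: [0.8, 0.0, 1.1]
grip_width: 0.0003
gripper_force: 0.0
0.87 (np.float64(275.72854291417167), np.float64(248.61676646706587)) [ 0.0919 -0.0004] 25 23
0.59 (np.float64(271.8422090729783), np.float64(273.99211045364893)) [0.0348 0.0006] 25 24
row x,y cm 0.8525829677259446 1.15468539427344 [-0.0292 -0.0752]
row x,y cm 0.5443560967791826 0.529879049521853 [-0.0346 -0.0699]
row x,y cm 0.45866306277915003 0.6402560487853703 [-0.0392 -0.0635]
row x,y cm 0.3471183167887762 0.7349083888157804 [-0.0427 -0.0562]
row x,y cm 0.22332672202269865 0.6660548134842369 [-0.0449 -0.0495]
row x,y cm 0.14857483106059735 0.5651623382900185 [-0.0464 -0.0439]
row x,y cm 0.06864861072352416 0.6154469565866947 [-0.0471 -0.0377]
row x,y cm -0.02834560982978296 0.6535171366168481 [-0.0468 -0.0312]
row x,y cm -0.14001104268598144 0.6738577866900328 [-0.0454 -0.0244]
row x,y cm -0.2622540165217138 0.671624692528262 [-0.0428 -0.0177]
row x,y cm -0.3895175759349535 0.6431452218872289 [-0.0389 -0.0113]
row x,y cm -0.5151574342669927 0.5863333490522211 [-0.0337 -0.0054]
row x,y cm -0.6319294018448933 0.5009799733904984 [-0.0274 -0.0004]
row x,y cm -0.7325471315962229 0.38889026349987366 [-0.0201  0.0035]
row x,y cm -0.8102623670306506 0.25385309343144075 [-0.012  0.006]
turn opt [  0.44  -0.01 179.95] shift after turn [7.67 8.67 5.98] j6 -1.54
turn opt [ 0.01  0.28 -0.05] shift after turn [-7.67 -8.67  5.98] j6 -1.54
shift before turn [-7.65 -8.66  6.02] t 20.5167
```

View pics/crop7.png

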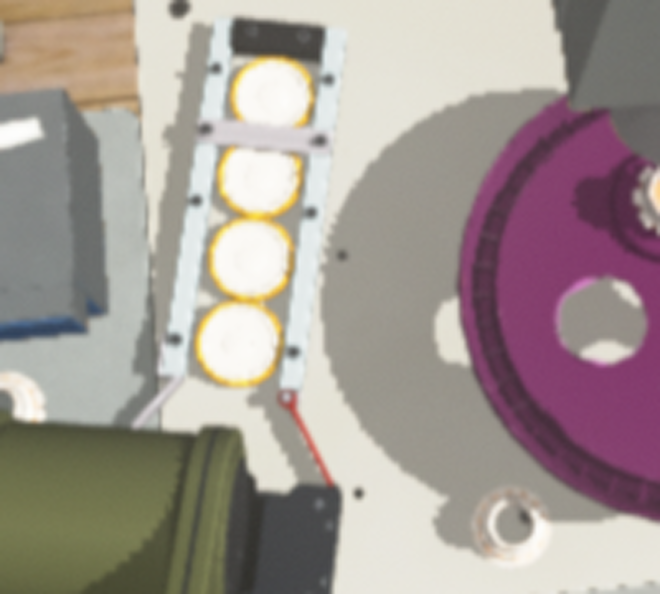

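The crop shows all four caps in one row at (272,93), (260,180), (250,258) and (239,343), with the last one inside the throat. The gate (307,440) is still open. I go round to its outer side.

```bash
python3 -m handwheel '[[-2.55,-2.9,0,0,0,0],[-2.55,-2.9,0,0,0,0],[-2.55,-2.9,0,0,0,0],[0,0,2,0,0,0],[0,0,2,0,0,0],[0,0,1.6,0,0,0],[0,0,0,0,0,0],[0,0,0,0,0,0]]'
python3 - <<'E'
from h import *
P=np.load('P.npy');o=manip.observe();print(w2t(P,o['tool_pos'])); need([*t2w(P,-.0207,-.0867),.086],P[2])
E
```

```text
time: 21.18
tool_pos: [0.4757, -0.1237, 0.0859]
tool_rot: [-0.336, -3.119, -0.002]
contact_force: [-1.0, 0.1, 1.0]
grip_width: 0.0006
gripper_force: 0.0
[-0.02346369 -0.08710591]
turn opt [-3.9000e-01 -6.0000e-02  1.7994e+02] shift after turn [ 0.28 -0.04 -0.01] j6 -1.72
turn opt [ 0.04 -0.25 -0.06] shift after turn [-0.28  0.04 -0.01] j6 -1.72
shift before turn [-0.28  0.04 -0.01] t 21.1833
```

```bash
python3 -m handwheel '[[0.3,0.6,0,0,0,0],[0.27,0.6,0,0,0,0],[0.54,0.53,0,0,0,0],[0.46,0.64,0,0,0,0],[0.35,0.73,0,0,0,0],[0.22,0.67,0,0,0,0],[0.15,0.57,0,0,0,0],[0.07,0.62,0,0,0,0],[-0.03,0.65,0,0,0,0],[-0.14,0.67,0,0,0,0],[-0.26,0.67,0,0,0,0],[0,0,0,0,0,0]]'
python3 - <<'E'
from h import *
P=np.load('P.npy');o=manip.observe();print('expect -.0428,-.0177',w2t(P,o['tool_pos']),o['tool_pos'][2])
for b in regions_of('gate','top')+boxes_of('gate_tip','side'):print(b['confidence'],w2t(P,b['point']) if 'point' in b else '')
s=save('side','s8.png')
cv2.imwrite('pics/crop8s.png',cv2.resize(s['color'][180:270,200:400,::-1],None,fx=4,fy=4,interpolation=cv2.INTER_CUBIC))
E
```

```text
time: 22.18
tool_pos: [0.4735, -0.051, 0.0879]
tool_rot: [0.335, 3.124, 0.001]
contact_force: [-0.3, -0.2, -0.0]
grip_width: 0.0004
gripper_force: 0.0
expect -.0428,-.0177 [-0.04104344 -0.01661416] 0.08787931844320993
0.59 
0.61 [-0.02012932 -0.05624248]
```

View pics/crop8s.png

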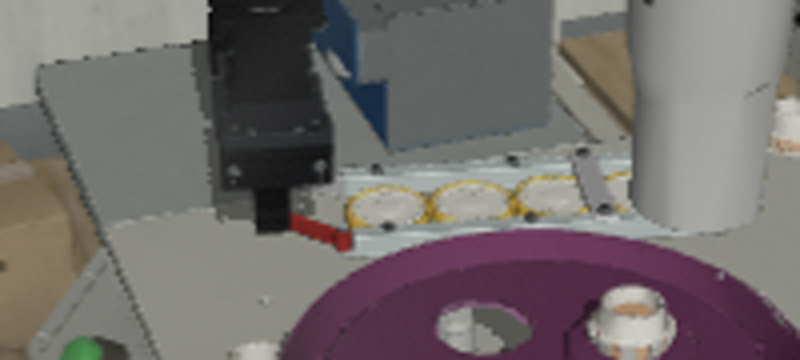

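The side crop shows the gate (320,232) swung well past the rail line by the closed fingers, with the caps undisturbed. I continue to shut.

```bash
python3 -m handwheel '[[-0.21,0.53,0.15,0,0,0],[-0.51,0.58,0,0,0,0],[-0.63,0.5,0,0,0,0],[-0.73,0.39,0,0,0,0],[-0.6,0.15,0,0,0,0],[-0.2,0,0,0,0,0],[0,0,0,0,0,0],[0,0,0,0,0,0]]'
python3 -m handwheel '[[-0.15,0,0,0,0,0],[-0.1,0,0,0,0,0],[0,0,0,0,0,0],[0,0,0,0,0,0]]'
python3 - <<'E'
from h import *
P=np.load('P.npy');o=manip.observe();print(w2t(P,o['tool_pos']),o['tool_pos'][2])
E
```

```text
time: 23.0
tool_pos: [0.5058, -0.0372, 0.0863]
tool_rot: [0.337, 3.123, 0.0]
contact_force: [-0.4, 0.8, 0.5]
grip_width: 0.0001
gripper_force: 0.0
time: 23.33
tool_pos: [0.5079, -0.0377, 0.0864]
tool_rot: [0.337, 3.123, -0.0]
contact_force: [0.3, 0.5, -0.5]
grip_width: 0.0008
gripper_force: 0.1
[-0.01022086  0.00367675] 0.08637170270414883
```

Not yet at the stop by force, so I push on in small steps.

```bash
python3 -m handwheel '[[-0.15,0,0,0,0,0],[0,0,0,0,0,0],[0,0,0,0,0,0]]'
python3 -m handwheel '[[-0.15,0,0,0,0,0],[0,0,0,0,0,0],[0,0,0,0,0,0]]'
python3 -m handwheel '[[-0.1,0,0,0,0,0],[0,0,0,0,0,0],[0,0,0,0,0,0]]'
python3 - <<'E'
from h import *
P=np.load('P.npy');o=manip.observe();print(w2t(P,o['tool_pos']))
E
```

```text
time: 23.58
tool_pos: [0.5085, -0.0378, 0.0862]
tool_rot: [-0.336, -3.12, -0.0]
contact_force: [-4.9, 1.0, 4.3]
grip_width: 0.0006
gripper_force: 2.6
time: 23.83
tool_pos: [0.5089, -0.0379, 0.0861]
tool_rot: [-0.336, -3.117, -0.001]
contact_force: [-9.2, 1.1, 7.7]
grip_width: 0.0007
gripper_force: 4.9
time: 24.08
tool_pos: [0.5092, -0.0379, 0.086]
tool_rot: [-0.335, -3.115, -0.001]
contact_force: [-12.1, 2.2, 11.3]
grip_width: 0.0006
gripper_force: 6.4
[-0.00892076  0.00377474]
```

The force rises against a firm stop. I retreat and check.

```bash
python3 -m handwheel '[[0.5,0,0,0,0,0],[1.5,0,0,0,0,0],[3,0,0,0,0,0],[3,0,0,0,0,0],[3,0,-3,0,0,0],[0,3,-4,0,0,0],[0,4,-2,0,0,0],[0,4,0,0,0,0],[0,4,0,0,0,0],[0,4,0,0,0,0],[0,0,0,0,0,0]]'
python3 - <<'E'
from h import *
np.set_printoptions(precision=4,suppress=True)
P=np.load('P.npy');s=save('top','t9.png')
a=cv2.resize(s['color'][170:350,190:390,::-1],None,fx=3.3,fy=3.3,interpolation=cv2.INTER_CUBIC)
cv2.imwrite('pics/crop9.png',a[:, :660])
print('shut tip px crop', (proj(s,[*t2w(P,0,.028),.015])-[190,170])*3.3,'hinge',(proj(s,[*t2w(P,0,-.038),.015])-[190,170])*3.3)
for n in ['cap_b','spout_left']:
  for b in boxes_of(n,'top'): print(n,round(b['confidence'],2),b['point'],w2t(P,b['point']))
E
```

```text
time: 25.0
tool_pos: [0.4451, 0.1681, 0.169]
tool_rot: [0.327, 3.121, 0.005]
contact_force: [0.2, 0.4, -0.0]
grip_width: 0.0007
gripper_force: 0.0
shut tip px crop [220.6401 390.2015] hinge [320.918 400.906]
cap_b 0.96 [0.6093, -0.0668, 0.0115] [ 0.095  -0.0032]
cap_b 0.92 [0.5541, -0.048, 0.0107] [0.0371 0.0035]
spout_left 0.65 [0.5252, 0.1035, 0.0114] [-0.0233  0.1454]
```

View pics/crop9.png

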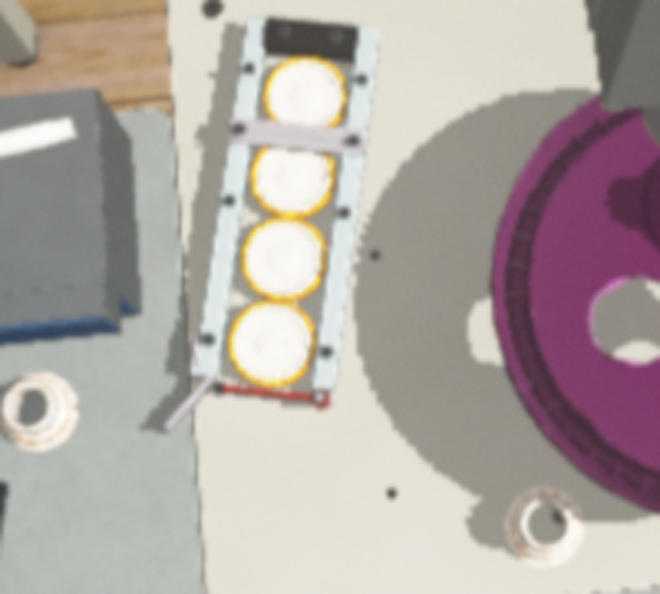

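The crop shows four caps in a row and the red gate from (218,388) to (320,398), which matches the predicted shut line. Both spouts are where they were, and the arm is clear.

```bash
python3 -c "
from workcell import manip
print(manip.hand_in())"
```

```text
the job is handed in; nothing more can be done
None
```

All four caps lie in one row in the lane, the red gate is shut against its stop behind them, both spout inserts stand where they were, and I handed the job in at about 25 s of the 67 s limit; no verdict came back.

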